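Hang the clay extruder barrel in its sloping mount and bolt it in

ROBOT

A 6-joint arm with a two-finger parallel gripper is mounted at the origin on the work surface. World frame = base frame: x ahead of the robot, y to its left, z up, the work surface at z = 0. Lengths are in m, angles in rad, forces in N, time in s.
With the tool pointing down it reaches from about 0.3 to 0.825 m from the base axis. Payload 5.4 kg.
Tool frame: the origin (TCP) lies at the very end of the fingers, on their centre line; the grasp point (between the pads) lies arm.grip_point_offset behind it (arm.grip_point_offset is the distance from the TCP to the grasp point, in m); z points along the fingers, y is the direction in which the jaws open and shut (so a half turn about z gives the same grasp; the last joint's range is limited). The gripper opens to 92 mm and grips with 3 to 60 N. Pads are 20 mm wide; open, the fingers measure 128 mm over their backs; the gripper's body (75 mm by 189 mm) begins 69 mm behind the grasp point.
Start: joints at [-1.49, 0.158, 1.597, -0, 1.386, -0.21], TCP at [0.165, -0.551, 0.192] pointing down, gripper open.
Joint ranges: [-2.91, 2.91], [-0.94, 2.29], [0.18, 2.7], [-1.29, 4.43], [0.17, 2.64], [-3, 3]. Speed limits (rad/s): [2.57, 2.57, 3.14, 3.14, 3.14, 3.14].

INTERFACE

Orientations are given as a rotation vector (axis times angle).
In Python, from station import arm, cams gives the robot as it stands.
- The arm moves only by the tool servo_tool, never from a script. Its argument "deltas" is a list of rows, each a list of 4 numbers: the shift along the world's x, y, z in m, then the turn about the world's z in degrees. In form: [[dx, dy, dz, twist], ...]. A call has 1 to 20 rows; each row shifts and turns the commanded pose from where the row before left it; what a row does not reach is not made up. A row lasts 1/10 s, in which the tool goes at most 50 mm and 8.59 degrees, less where a joint would pass 70% of its speed; a pose out of reach is approached as far as the arm can. A call with a gripper value outside its range is refused whole. "jaw" is the opening, from 0 (shut) to 1 (fully open), set as the call begins (left out, the last holds). The fingers move at their own pace and stop on an object; "force" is the grip in N (left out, the last holds). Time passes only in rows, so rows that do not move let the fingers close. It gives the time, the measured TCP pose, the force and the opening at its end, in the units of the state.
- arm.read_state(): the state, without advancing time (a new reading comes with each control period).
- cams.camera(name): name is "side" or "top"; returns a dict with "color" (400x640x3 uint8, red, green, blue), "mtx" (3x3 intrinsics, pixels), "dist" ([k1, k2, p1, p2, k3] as OpenCV has them; the pictures are not rectified), "R" (3x3) and "t" (3): a world point X has camera coordinates R X + t. Camera axes: x right, y down, z forward; pixel columns grow to the right and rows downward; lengths in m; the calibration is good to about 2 mm. A picture is of the moment at which its call begins. There is no depth.
- arm.job_done(): hands the job in, once; it reports no verdict.
The state is a dict: "clock": time; "joints": joint angles; "joint_vel": joint speeds; "effort": joint torques, N m; "eef_pos": TCP position; "eef_rot": TCP orientation; "ft_force": force on the tool from outside, world axes, zero at the start; "ft_torque": the same for the moment, N m; "opening": opening from 0.0 (shut) to 1.0 (fully open).
Only numpy, scipy, OpenCV 4.12 (cv2) and the standard library are available. Lean on these libraries where they do the work, as an engineer would, in place of code of your own. Each camera call takes 0.05 s, during which the arm holds its last target. There are 200 camera calls.

TASK

Put the clay extruder barrel that stands on the tray into its sloping bench mount: with the barrel leaned to match the plate, slide its thin neck into the slot from the open high end, with the flange on top of the plate and the wide nut below it, until the neck is home at the closed end and the flange lies flat on the plate. Then let go and push the upright knob of the keeper bar so that the bar goes fully across the slot behind the flange. Leave the clay pot, the plastic cup and the wooden-handled spatula where they are.

Things in the scene. Friction and masses are not known exactly. Their poses are not given: they have to be found in the camera images.
- barrel: Metal extruder barrel, round about its z axis, 113 mm tall, standing on the tray on its nut; origin at the centre of its lower end, z along its axis. Upward: nut 36 mm diameter to 20 mm; thin neck 24 mm diameter to 62 mm; flange 42 mm diameter to 67 mm; grip section 30 mm diameter to 113 mm (hold it here). 0.2 to 0.4 kg, centre of mass near 55 mm.
- flange (a point): Point on the barrel's axis at the underside of its flange, 62 mm above the barrel's lower end.
- plate: Sloping slotted steel plate of the mount, fixed, 6 mm thick. z is square to its upper face, 30 degrees off vertical, leaning to the robot's side; x points up the slope, away from the robot; y is level, to the left. Origin: on the upper face, where flange is when the barrel is home, 125 mm above the bench. Spans x -42 to 48 mm, y -50 to 50 mm, plus a tongue at x 20 to 42 mm out to y = 102 mm.
- keeper (a joint): Keeper bar sliding on the plate's upper face along the plate's y; metres. 0 = fully across the slot (end stop); starts drawn clear to +y by 0.045 to 0.070. Bar at plate x 26 to 36 mm, 8 mm high, from y = -20 mm + joint to 40 mm + joint, between two rails 5 mm high (outside x 22 to 40 mm, y 26 to 102 mm). About 1.5 N slides it; it stays where left.
- keeper_knob (a point): Middle of the upright pale plastic knob on the keeper bar: 16 mm diameter, standing from 8.5 to 32.5 mm above the plate's face (this point at 20.5 mm); plate coordinates x = 31 mm, y = 30 mm + joint value.
- tray: Dark grey flat tray fixed on the bench, 260 x 300 mm, rim 16 mm high, floor 5 mm thick. Origin at the centre of its underside.
- pot: Unglazed clay bowl, 96 mm across, 45 mm high, on the tray; origin at the centre of its underside. To be left alone.
- cup: Small white plastic cup, 52 mm across, 36 mm high, on the tray; origin at the centre of its underside. To be left alone.
- shaper: Small spatula with a wooden handle, 170 mm long, lying on the bench beyond the mount and tray. To be left alone.
- slot_mouth (a point): Middle of the slot's open mouth at the plate's high edge, on the upper face: plate x = 48 mm, y = 0. The slot runs from here down the slope along -x to its flat closed end at plate x = -12 mm (where the 24 mm neck stops with its axis at x = 0); 27 mm wide, flared to 44 mm over the last 12 mm of the mouth.
- mount: Foot of the mount, fixed on the bench: 120 mm square, 10 mm thick, origin at the centre of its underside, 125 mm straight below the plate's origin; x and y level, x to the slope's high side. Four posts 43 mm left and right of the middle carry the plate; the space below the slot is free.
Things that resemble listed ones, but are neither listed nor needed, are in the scene too. Of the things that look like the mount, the larger one is meant. Of the things that look like the barrel, the smaller one is meant.

How it is judged:
On the way, in this order (a step that is already met when the one before it is completed fails the run):
1. the barrel hangs home in the slot, square to the plate with its flange on the face, let go, the keeper still clear (distance between flange and plate below 0.006 m and angle between the z axis of barrel and the z axis of plate, either way round below 0.1 rad and contact force between the fingers and barrel below 0.1 N and value of joint keeper above 0.03 m), for 0.2 s.
2. the keeper bar is fully across the slot (value of joint keeper below 0.006 m), for 0.2 s.
At the end, for the whole second after the job is handed in: The barrel hangs at rest in the slot, flange upward of the plate, the middle of the flange's underside within 6 mm of its home point, its axis within 0.10 rad of square to the plate, and the keeper bar is within 6 mm of fully across (distance between flange and plate below 0.006 m and angle between the z axis of barrel and the z axis of plate, either way round below 0.1 rad and angle between barrel's own z axis and vertical below 0.8 rad and value of joint keeper below 0.006 m and linear speed of barrel below 0.02 m/s); the robot touches nothing.
It fails at once if the clay pot is shifted by more than 20 mm (distance of pot from where it was at the start of the episode above 0.02 m).
It fails at once if the plastic cup is shifted by more than 20 mm (distance of cup from where it was at the start of the episode above 0.02 m).
It fails at once if the spatula is shifted by more than 20 mm (distance of shaper from where it was at the start of the episode above 0.02 m).
It also fails if it takes over 64 s, if anything falls off the work surface, if the arm or the gripper's body presses on something with over 40 N, if the wrist force passes 120 N, or if a joint passes its speed limit or range.

## Working session

There is one attempt and no reset: what is moved stays moved. The work goes in short steps, Python scripts to look and compute and a tool call to move; the robot and the scene stay as the last step left them, time stands still between calls to the robot, and variables do not carry over. Pictures are saved under pics/ and viewed, about 8 in all and at most 12, crops included, and the job is handed in when it is done.

Besides the shell and the picture viewer there is one more tool, called after ">>>" as name(argument=value, ...) on one line, values as JSON. servo_tool: Moves the arm, as the interface text tells. Its arguments: {"type":"object","properties":{"deltas":{"type":"array","items":{"type":"array","items":{"type":"number"}}},"jaw":{"type":"number"},"force":{"type":"number"}},"required":["deltas"]}

```bash
mkdir -p pics
cat > h.py <<'E'
import numpy as np, cv2
from station import arm, cams
def snap(n,f):
    c=cams.camera(n); cv2.imwrite(f'pics/{f}.png',c['color'][:,:,::-1]); np.savez(f'pics/{f}.npz',**c); return c
def load(f): return dict(np.load(f'pics/{f}.npz'))
def rays(c,px):
    u=cv2.undistortPoints(np.array(px,float).reshape(-1,1,2),c['mtx'],c['dist']).reshape(-1,2)
    d=np.c_[u,np.ones(len(u))]@c['R']; return -c['R'].T@c['t'],d
def onz(c,px,z):
    o,d=rays(c,px); return o+d*((z-o[2])/d[:,2])[:,None]
def proj(c,X):
    return cv2.projectPoints(np.array(X,float).reshape(-1,3),cv2.Rodrigues(c['R'])[0],c['t'],c['mtx'],c['dist'])[0].reshape(-1,2)
def tri(c1,p1,c2,p2):
    (a,d),(b,e)=rays(c1,[p1]),rays(c2,[p2]); d,e=d[0],e[0]
    s=np.linalg.lstsq(np.c_[d,-e],b-a,rcond=None)[0]; P,Q=a+s[0]*d,b+s[1]*e
    return (P+Q)/2,np.linalg.norm(P-Q)
E
python3 - <<'E'
from h import *
for n in('top','side'):
    c=snap(n,n+'0'); print(n,-c['R'].T@c['t'],c['R'][2],c['mtx'][0,0])
s=arm.read_state(); print(arm.grip_point_offset,s)
E
```

```text
top [ 0.51816298 -0.08183444  1.29550135] [ 0.06836309  0.0253542  -0.99733828] 501.41955802241705
side [ 0.45888027 -1.17742296  0.83292835] [ 0.09029068  0.83695278 -0.53977554] 474.08111897583757
0.0187 {'clock': 0.1, 'joints': array([-1.49009132e+00,  1.58989925e-01,  1.59809915e+00, -2.75748435e-05,
        1.38621189e+00, -2.10087759e-01]), 'joint_vel': array([-0.00080657, -0.00282141, -0.00205807, -0.00066522,  0.00039934,
        0.00066134]), 'effort': array([ 2.38685504e-05, -3.86503959e+01, -3.22959602e+01,  7.02792057e-02,
        3.39783949e-02, -5.10350162e-05]), 'eef_pos': array([ 0.16478657, -0.55024751,  0.19151881]), 'eef_rot': array([-3.10675466e+00, -4.54929182e-01, -1.30918547e-04]), 'ft_force': array([-0.67822881,  0.23454622,  0.49235449]), 'ft_torque': array([-0.01667667, -0.03802046, -0.01258876]), 'opening': 0.9977973133080557}
```

View pics/top0.png

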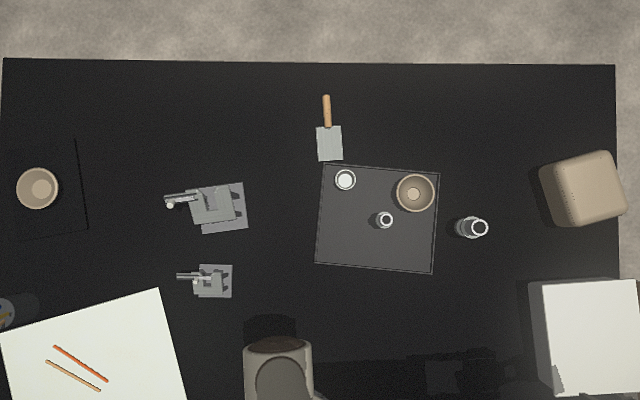

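View pics/side0.png

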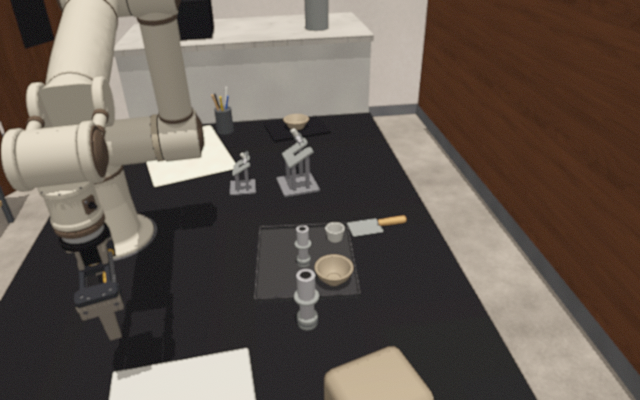

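Run:
```python
from h import *
t=cv2.imread('pics/top0.png');s=cv2.imread('pics/side0.png')
def crop(i,x,y,w,h): return cv2.resize(i[y:y+h,x:x+w],(400,300),interpolation=cv2.INTER_CUBIC)
a=np.hstack([crop(t,155,170,100,75),crop(t,355,185,80,60)])
b=np.hstack([crop(s,255,120,100,75),crop(s,265,217,80,60)])
cv2.imwrite('pics/comp.png',np.clip(np.vstack([a,b])*1.3,0,255).astype('uint8'))
c=load('top0')
print('barrel top',onz(c,[[385,219]],.118),'mount',onz(c,[[210,206]],.125),'pot',onz(c,[[414,192]],.03))
```

```text
barrel top [[ 0.5367013  -0.20477542  0.118     ]] mount [[0.55956043 0.20548295 0.125     ]] pot [[ 0.60729525 -0.2859637   0.03      ]]
```

View pics/comp.png

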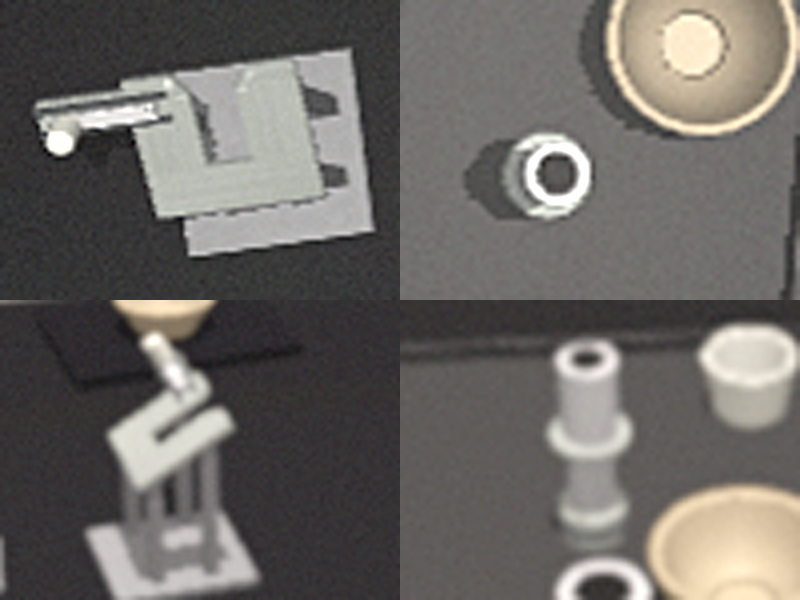

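Run:
```python
from h import *
from scipy.optimize import least_squares
c=load('top0');s=load('side0')
m=lambda u,v,x,y,k:((u+.5)/k-.5+x,(v+.5)/k-.5+y)
M=lambda u,v:m(u,v,155,170,4)
P=[((158,216),(-42,50)),((323,195),(-42,-50)),((296,60),(48,-50)),((230,160),(-12,0))]
obs=[];loc=[]
for px,(x,y) in P:
    w=onz(c,[M(*px)],.125+x*.0005)[0];obs.append(w[:2]);loc.append((x*.000866,y*.001))
for px,l in [((352,48),(60,-60)),((374,232),(-60,-60)),((187,257),(-60,60))]:
    obs.append(onz(c,[M(*px)],.01)[0][:2]);loc.append((l[0]*.001,l[1]*.001))
obs=np.array(obs);loc=np.array(loc)
Rm=lambda a:np.array([[np.cos(a),-np.sin(a)],[np.sin(a),np.cos(a)]])
for sl in(slice(0,7),slice(0,4),slice(4,7)):
    f=lambda q:((loc@Rm(q[2]).T+q[:2]-obs)[sl]).ravel()
    r=least_squares(f,[.55,.2,0]);print('mount xy',r.x[:2],'yaw deg',np.degrees(r.x[2]));print((r.fun.reshape(-1,2)*1000).round(1).tolist())
    if sl.stop==7 and sl.start==0:q=r.x
k=onz(c,[M(61,141)],.1686)[0];print('knob top',k, 'local horiz',Rm(q[2]).T@(k[:2]-q[:2]))
bt=m(157,174,355,185,5);bs=m(188,61,265,217,5)
print('barrel',onz(c,[bt],.118),onz(s,[bs],.118),tri(c,bt,s,bs))
# side check of slot mount
Y=q[2];R3=np.array([[np.cos(Y),-np.sin(Y),0],[np.sin(Y),np.cos(Y),0],[0,0,1]])@np.array([[.866,0,-.5],[0,1,0],[.5,0,.866]])
for l in[(-42,-50,0),(48,-50,0),(-42,50,0)]:
    p=proj(s,R3@np.array(l)/1000+[q[0],q[1],.125])[0];print(l,((p-[255,120]+.5)*4-.5+[0,300]).round(1))
o,d=cv2.HoughCircles,0
```

```text
mount xy [0.5606071  0.20254225] yaw deg 8.121258574891405
[[-0.1, -0.2], [-0.2, -1.1], [0.2, 0.6], [-1.0, -0.6], [0.5, 0.2], [-0.2, 0.9], [1.0, 0.1]]
mount xy [0.56101951 0.20278427] yaw deg 7.68736368487918
[[0.6, 0.4], [-0.2, -0.7], [0.2, 0.5], [-0.6, -0.3]]
mount xy [0.56009902 0.20220591] yaw deg 8.368167092208777
[[0.2, 0.2], [-0.4, 0.4], [0.2, -0.6]]
knob top [0.5589898 0.2856741 0.1686   ] local horiz [0.01014284 0.08252663]
barrel [[ 0.53581206 -0.20711128  0.118     ]] [[ 0.5381621  -0.20712422  0.118     ]] (array([ 0.53698119, -0.2071828 ,  0.11807396]), np.float64(0.002345291650547834))
(-42, -50, 0) [135.4 489.9]
(48, -50, 0) [228.6 425.6]
(-42, 50, 0) [109.  434.9]
```

>>> servo_tool(deltas=[[0,0,0.01,-8.5],[0.026,0.024,0,0],[0.026,0.024,0,0],[0.026,0.024,0,0],[0.026,0.024,0,0],[0.026,0.024,0,0],[0.026,0.024,0,0],[0.026,0.024,0,0],[0.026,0.024,0,0],[0.026,0.024,0,0],[0.026,0.024,0,0],[0.026,0.024,0,0],[0.026,0.024,0,0],[0.026,0.024,0,0],[0.026,0.024,0,0],[0,0,0,0],[0,0,0,0]], jaw=0.8)

```text
clock: 1.8
eef_pos: [0.5286, -0.2145, 0.2018]
eef_rot: [-3.133, -0.226, 0.002]
ft_force: [-0.5, -0.0, 0.2]
opening: 0.803
```

>>> servo_tool(deltas=[[0.0084,0.0075,0,0],[0,0,-0.03,0],[0,0,-0.03,0],[0,0,-0.03,0],[0,0,-0.0285,0],[0,0,0,0],[0,0,0,0]])

```text
clock: 2.5
eef_pos: [0.537, -0.2078, 0.0843]
eef_rot: [-3.133, -0.222, 0.0]
ft_force: [0.3, -0.6, 0.9]
opening: 0.805
```

>>> servo_tool(deltas=[[0,0,0,0],[0,0,0,0],[0,0,0,0],[0,0,0,0],[0,0,0,0],[0,0,0,0],[0,0,0,0],[0,0,0,0]], jaw=0, force=15)

```text
clock: 3.3
eef_pos: [0.5373, -0.2072, 0.084]
eef_rot: [-3.133, -0.224, -0.0]
ft_force: [0.5, 1.0, 2.1]
opening: 0.322
```

>>> servo_tool(deltas=[[0,0,0.015,0],[0,0,0.025,0],[0,0,0.03,0],[0,0,0.03,0],[0,0,0.0225,0],[0.01,0.02,0,0],[0.0108,0.024,0,0],[0.0108,0.024,0,0],[0.0108,0.024,0,0],[0.0108,0.024,0,0],[0.0108,0.024,0,0],[0.0108,0.024,0,0],[0.0108,0.024,0,0],[0.0108,0.024,0,0],[0.0108,0.024,0,0],[0.0108,0.024,0,0],[0,0,0,0]])

```text
clock: 5.0
eef_pos: [0.6556, 0.0557, 0.2066]
eef_rot: [-3.132, -0.229, -0.0]
ft_force: [-0.1, -0.4, -3.7]
opening: 0.319
```

>>> servo_tool(deltas=[[-0.002,0.02,0,0],[-0.002,0.024,0,0],[-0.002,0.024,0,0],[-0.002,0.024,0,0],[-0.002,0.024,0,0],[-0.002,0.024,0,0],[-0.002,0.018,0,0],[0,0,0,0],[0,0,0,0]])

```text
clock: 5.9
eef_pos: [0.6412, 0.2099, 0.2064]
eef_rot: [3.133, 0.224, -0.0]
ft_force: [0.6, 0.0, -3.1]
opening: 0.318
```

Run:
```python
from h import *
s0=arm.read_state();print(s0['eef_pos'],s0['eef_rot'],s0['joints'],s0['ft_force'])
t=snap('top','top1')['color'];s=snap('side','side1')['color']
def crop(i,x,y,w,h): return cv2.resize(i[y:y+h,x:x+w],(400,400),interpolation=cv2.INTER_CUBIC)
cv2.imwrite('pics/c1.png',np.hstack([crop(t,155,140,100,100),crop(s,255,70,100,100)])[:,:,::-1])
```

```text
[0.64123246 0.20991236 0.20644393] [ 3.13265370e+00  2.23641995e-01 -2.75318135e-04] [ 1.38203480e-01  4.07333939e-01  1.26759832e+00 -9.57394771e-04
  1.46689999e+00  1.56655986e+00] [ 0.60308316  0.00593154 -3.10268782]
```

View pics/c1.png

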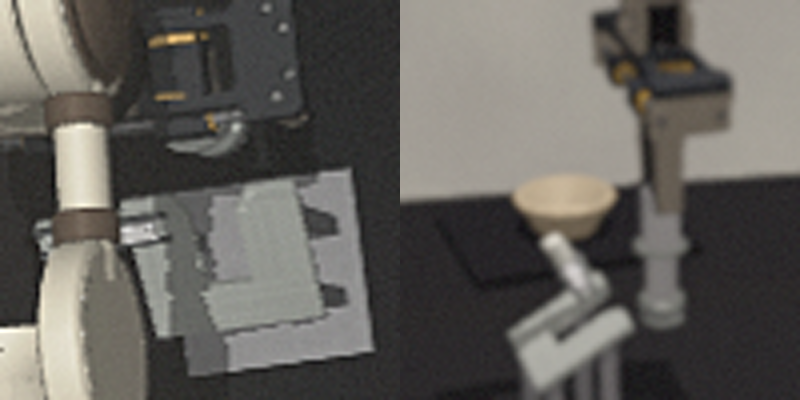

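>>> servo_tool(deltas=[[-0.0006,0.0041,0,0],[0,0,0,0],[-0.0074,-0.00105,-0.0043,0],[-0.0074,-0.00105,-0.0043,0],[-0.0074,-0.00105,-0.0043,0],[-0.0074,-0.00105,-0.0043,0],[-0.0074,-0.00105,-0.0043,0],[0,0,0,0]])

```text
clock: 6.8
eef_pos: [0.6021, 0.2094, 0.184]
eef_rot: [3.133, 0.224, -0.003]
ft_force: [-0.4, -0.2, -2.5]
opening: 0.316
```

>>> servo_tool(deltas=[[-0.0037,-0.0005,-0.0021,0],[-0.0037,-0.0005,-0.0021,0],[-0.0037,-0.0005,-0.0021,0],[0,0,0,0]])

```text
clock: 7.2
eef_pos: [0.5919, 0.2079, 0.1781]
eef_rot: [3.134, 0.224, -0.002]
ft_force: [-0.3, 0.5, -3.6]
opening: 0.319
```

>>> servo_tool(deltas=[[-0.0042,-0.001,-0.0024,0],[-0.0042,-0.0009,-0.0024,0],[-0.0042,-0.0006,-0.0024,0],[-0.0042,-0.0006,-0.0024,0],[-0.0042,-0.0006,-0.0024,0],[-0.003,-0.0004,-0.0017,0],[0,0,0,0],[0,0,0,0]])

```text
clock: 8.0
eef_pos: [0.5686, 0.2039, 0.165]
eef_rot: [-3.134, -0.224, -0.0]
ft_force: [0.8, 0.2, -2.9]
opening: 0.32
```

>>> servo_tool(deltas=[[-0.001,-0.0002,-0.004,0],[-0.001,-0.0002,-0.0035,0],[0,0,0,0]])

```text
clock: 8.3
eef_pos: [0.5659, 0.2034, 0.1564]
eef_rot: [3.133, 0.224, -0.003]
ft_force: [-0.3, -0.2, -2.7]
opening: 0.32
```

>>> servo_tool(deltas=[[-0.0024,-0.0003,-0.0018,0],[-0.0024,-0.0003,-0.0018,0],[-0.0024,-0.0003,-0.0018,0],[-0.0024,-0.0003,-0.0018,0],[0,0,0,0]], force=6)

```text
clock: 8.8
eef_pos: [0.5565, 0.2023, 0.1499]
eef_rot: [3.134, 0.224, -0.001]
ft_force: [0.4, 0.9, -2.1]
opening: 0.322
```

>>> servo_tool(deltas=[[-0.0025,-0.0003,-0.0022,0],[-0.0025,-0.0003,-0.0022,0],[-0.0025,-0.0004,-0.0022,0],[-0.002,-0.0003,-0.0023,0],[-0.002,-0.0003,-0.0023,0],[-0.002,-0.0003,-0.0023,0],[0,0,0,0],[0,0,0,0]])

```text
clock: 9.6
eef_pos: [0.5433, 0.2004, 0.1368]
eef_rot: [3.134, 0.224, -0.0]
ft_force: [-3.6, -0.3, 4.7]
opening: 0.323
```

Run:
```python
from h import *
t=snap('top','top2')['color'];s=snap('side','side2')['color']
def crop(i,x,y,w,h): return cv2.resize(i[y:y+h,x:x+w],(400,400),interpolation=cv2.INTER_CUBIC)
cv2.imwrite('pics/c2.png',np.hstack([crop(t,155,140,100,100),crop(s,255,100,100,100)])[:,:,::-1])
```

```text
(no output)
```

View pics/c2.png

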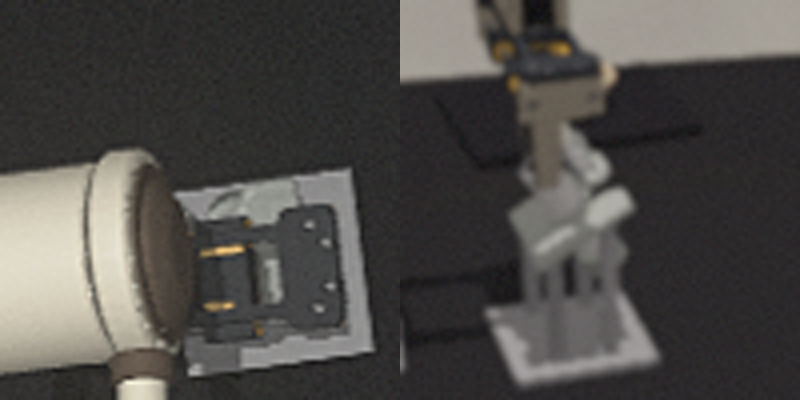

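>>> servo_tool(deltas=[[0,0,0,0],[0,0,0,0],[0,0,0,0],[0,0,0,0],[0,0,0,0]], jaw=0.6)

```text
clock: 10.2
eef_pos: [0.5435, 0.2004, 0.1365]
eef_rot: [3.134, 0.223, 0.0]
ft_force: [0.2, -0.2, 0.0]
opening: 0.599
```

>>> servo_tool(deltas=[[0,0,0.015,0],[0,0,0.025,0],[0,0,0.025,0],[0,0,0.025,0],[0,0,0.025,0],[-0.03,0.03,0.025,0],[-0.03,0.03,0,0],[-0.03,0.03,0,0],[0,0.03,0,0],[0,0,0,0],[0,0,0,0]])

```text
clock: 11.3
eef_pos: [0.4536, 0.3205, 0.2776]
eef_rot: [3.133, 0.225, 0.002]
ft_force: [0.3, 0.1, 0.3]
opening: 0.6
```

Run:
```python
from h import *
t=snap('top','top3')['color'];s=snap('side','side3')['color']
def crop(i,x,y,w,h): return cv2.resize(i[y:y+h,x:x+w],(400,400),interpolation=cv2.INTER_CUBIC)
cv2.imwrite('pics/c3.png',np.hstack([crop(t,155,150,100,100),crop(s,255,110,80,80)])[:,:,::-1])
```

```text
(no output)
```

View pics/c3.png

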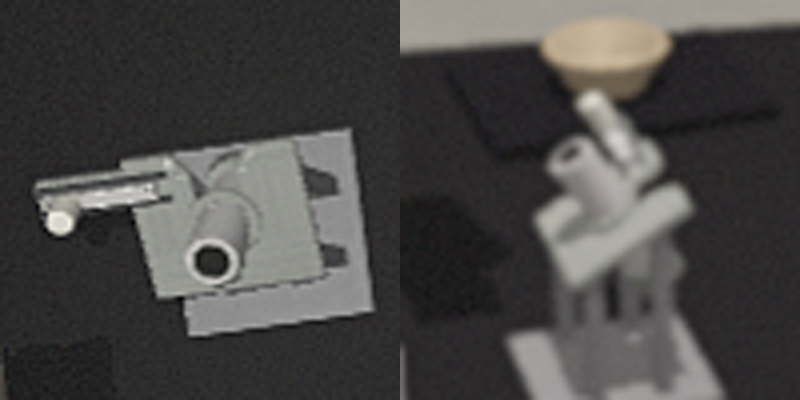

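>>> servo_tool(deltas=[[0.026,0.0012,0,0],[0.026,0.0012,0,0],[0.026,0.0012,0,0],[0.026,0.0012,0,0],[0,0,-0.025,0],[0,0,-0.025,0],[0,0,-0.025,0],[0,0,-0.025,0],[0,0,-0.02,0],[0,0,-0.0046,0],[0,0,0,0],[0,0,0,0]], jaw=0)

```text
clock: 12.6
eef_pos: [0.5586, 0.325, 0.1537]
eef_rot: [-3.133, -0.222, -0.004]
ft_force: [-0.2, -0.4, 0.4]
opening: 0.002
```

Run:
```python
from h import *
Y=np.radians(8.1);R3=np.array([[np.cos(Y),-np.sin(Y),0],[np.sin(Y),np.cos(Y),0],[0,0,1]])@np.array([[.866,0,-.5],[0,1,0],[.5,0,.866]])
p=R3@[0,0,.051]+[.5607,.2026,.125]
print(p,proj(load('top3'),p),(213.5/4-.5+155,262.5/4-.5+150),proj(load('side3'),p),(173.5/5-.5+255,155.5/5-.5+110))
print(arm.read_state())
```

```text
[0.5354544  0.19900702 0.169166  ] [[207.72425208 215.96805821]] (207.875, 215.125) [[287.36257791 141.54492464]] (289.2, 140.6)
{'clock': 12.6, 'joints': array([ 3.40347533e-01,  3.66300118e-01,  1.42505601e+00, -5.16969706e-05,
        1.34793329e+00,  1.76946753e+00]), 'joint_vel': array([ 0.00621247, -0.00783169, -0.00810998, -0.00029779, -0.00176839,
        0.00100451]), 'effort': array([-1.18620833e-01, -4.52385771e+01, -3.11336231e+01, -7.26582832e-03,
       -5.78805443e-02, -1.31507422e-03]), 'eef_pos': array([0.55856079, 0.3249797 , 0.15370653]), 'eef_rot': array([-3.13314718, -0.22233628, -0.00350778]), 'ft_force': array([-0.16620757, -0.42232362,  0.39209178]), 'ft_torque': array([ 0.02459058, -0.01642225, -0.00770514]), 'opening': 0.0018609091604035392}
```

>>> servo_tool(deltas=[[0.0007,-0.005,0,0],[0.0007,-0.005,0,0],[0.0007,-0.005,0,0],[0.0007,-0.005,0,0],[0.0007,-0.005,0,0],[0.0007,-0.005,0,0],[0.0007,-0.005,0,0],[0.0007,-0.005,0,0],[0.0007,-0.005,0,0],[0.0007,-0.005,0,0],[0.0007,-0.005,0,0]])

```text
clock: 13.7
eef_pos: [0.5652, 0.2698, 0.1521]
eef_rot: [3.134, 0.224, 0.0]
ft_force: [-0.8, -0.5, 0.8]
opening: 0.008
```

>>> servo_tool(deltas=[[0.0004,-0.003,0,0],[0.0004,-0.003,0,0],[0,0,0,0]])

```text
clock: 14.0
eef_pos: [0.566, 0.2639, 0.1521]
eef_rot: [3.134, 0.223, 0.0]
ft_force: [-0.1, 0.1, -0.5]
opening: 0.006
```

Run:
```python
from h import *
t=snap('top','top4')['color'];s=snap('side','side4')['color']
def crop(i,x,y,w,h): return cv2.resize(i[y:y+h,x:x+w],(400,400),interpolation=cv2.INTER_CUBIC)
cv2.imwrite('pics/c4.png',np.hstack([crop(t,155,150,100,100),crop(s,255,90,100,100)])[:,:,::-1])
```

```text
(no output)
```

View pics/c4.png

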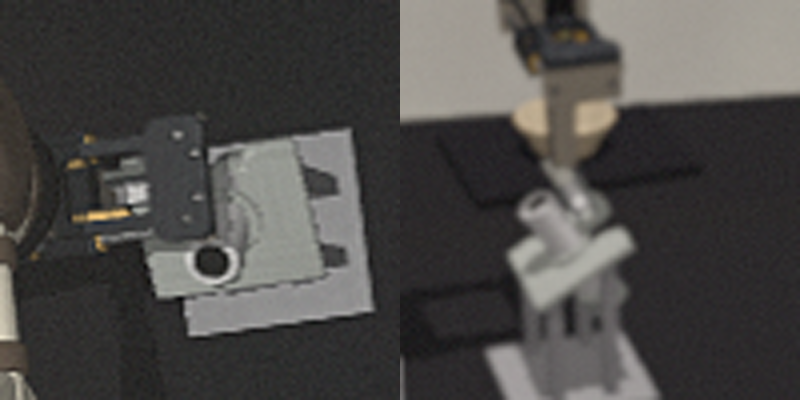

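>>> servo_tool(deltas=[[0.0003,-0.002,0,0],[0.0003,-0.002,0,0],[0.0003,-0.002,0,0],[0,0,0,0]])

```text
clock: 14.5
eef_pos: [0.5669, 0.2579, 0.1521]
eef_rot: [3.134, 0.223, -0.0]
ft_force: [0.4, 0.6, -0.2]
opening: 0.005
```

>>> servo_tool(deltas=[[0.0003,-0.002,0,0],[0.0003,-0.002,0,0],[0,0,0,0]])

```text
clock: 14.8
eef_pos: [0.5675, 0.2539, 0.1521]
eef_rot: [3.134, 0.223, 0.0]
ft_force: [-0.1, -0.1, -0.2]
opening: 0.006
```

>>> servo_tool(deltas=[[0.0003,-0.002,0,0],[0.0003,-0.002,0,0],[0,0,0,0]])

```text
clock: 15.1
eef_pos: [0.5681, 0.2499, 0.1521]
eef_rot: [3.134, 0.223, 0.0]
ft_force: [0.0, -0.4, 0.3]
opening: 0.006
```

Run:
```python
from h import *
print(arm.read_state()['ft_force'])
t=snap('top','top5')['color'];s=snap('side','side5')['color']
def crop(i,x,y,w,h): return cv2.resize(i[y:y+h,x:x+w],(400,400),interpolation=cv2.INTER_CUBIC)
cv2.imwrite('pics/c5.png',np.hstack([crop(t,175,160,60,60),crop(s,270,115,50,50)])[:,:,::-1])
```

```text
[ 0.02589978 -0.40708127  0.33432776]
```

View pics/c5.png

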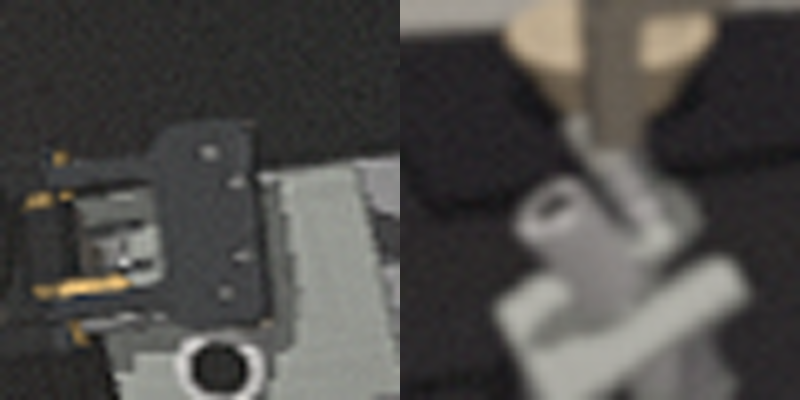

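Run:
```python
from h import *
Y=np.radians(8.1);R3=np.array([[np.cos(Y),-np.sin(Y),0],[np.sin(Y),np.cos(Y),0],[0,0,1]])@np.array([[.866,0,-.5],[0,1,0],[.5,0,.866]])
w=lambda x,y,z:R3@[x/1e3,y/1e3,z/1e3]+[.5607,.2026,.125]
s=load('side5');t=load('top5')
e=np.array([.5681,.2499,.1521])
for n,p in [('tip',e),('knobtop j52',w(31,82.5,32.5)),('base j52',w(31,82.5,8.5)),('knobtop j20',w(31,50,32.5)),('knobtop j0',w(31,30,32.5)),('barend j0',w(31,-20,8)),('barend j52',w(31,32.5,8))]:
    print(n,proj(s,p).round(1),(proj(s,p)-[270,115]).round(1)*8+[400,0],proj(t,p).round(1))
S=cv2.imread('pics/side5.png');T=cv2.imread('pics/side3.png')
f=lambda i:cv2.resize(i[110:170,265:325],(400,400),interpolation=cv2.INTER_CUBIC)
cv2.imwrite('pics/c6.png',np.clip(np.hstack([f(T),f(S)])*1.6,0,255).astype('uint8'))
```

```text
tip [[296.2 138.8]] [[609.6 190.4]] [[187.9 201.5]]
knobtop j52 [[292.5 130. ]] [[580. 120.]] [[169.8 204.6]]
base j52 [[296.2 135.2]] [[609.6 161.6]] [[172.2 199.8]]
knobtop j20 [[294.7 133.9]] [[597.6 151.2]] [[184.1 202.8]]
knobtop j0 [[296.1 136.4]] [[608.8 171.2]] [[192.9 201.7]]
barend j0 [[303.7 148.2]] [[669.6 265.6]] [[216.4 194.2]]
barend j52 [[299.8 141.4]] [[638.4 211.2]] [[193.8 197. ]]
```

View pics/c6.png

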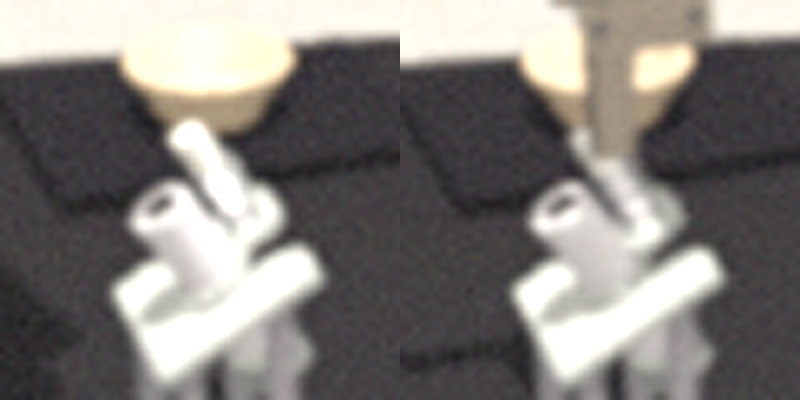

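>>> servo_tool(deltas=[[0.0003,-0.002,0,0],[0.0003,-0.002,0,0],[0,0,0,0]])

```text
clock: 15.5
eef_pos: [0.5687, 0.2459, 0.1521]
eef_rot: [3.134, 0.223, -0.0]
ft_force: [-0.7, -0.3, -0.0]
opening: 0.004
```

>>> servo_tool(deltas=[[0.0003,-0.002,0,0],[0.0003,-0.002,0,0],[0,0,0,0]])

```text
clock: 15.8
eef_pos: [0.5693, 0.2419, 0.1521]
eef_rot: [3.134, 0.223, 0.0]
ft_force: [-0.3, -0.4, 0.7]
opening: 0.005
```

Run:
```python
from h import *
snap('side','side6')
S=cv2.imread('pics/side6.png');T=cv2.imread('pics/side5.png')
f=lambda i:cv2.resize(i[120:160,275:315],(400,400),interpolation=cv2.INTER_CUBIC)
cv2.imwrite('pics/c7.png',np.clip(np.hstack([f(T),f(S)])*1.3,0,255).astype('uint8'))
```

```text
(no output)
```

View pics/c7.png

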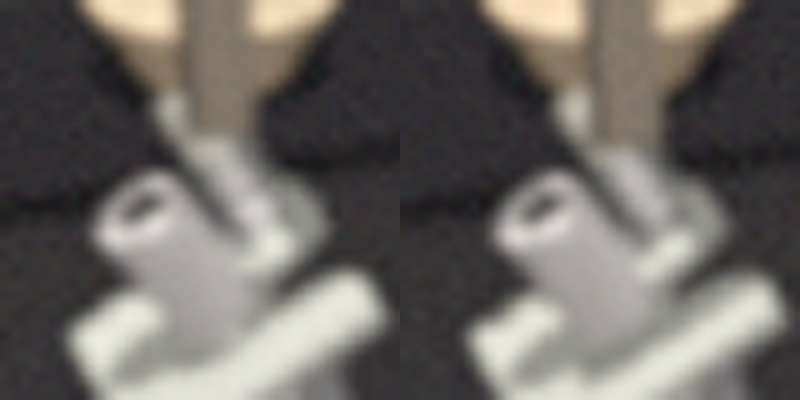

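>>> servo_tool(deltas=[[0,0,0.02,0],[0,0,0.025,0],[0,0,0.025,0],[0,0,0.025,0],[0,0,0.025,0],[-0.03,0.03,0,0],[-0.03,0.03,0,0],[-0.03,0.03,0,0],[-0.03,0.03,0,0],[0,0,0,0]])

```text
clock: 16.85
eef_pos: [0.4459, 0.3655, 0.2725]
eef_rot: [-3.131, -0.232, 0.001]
ft_force: [-0.5, -0.7, 0.7]
opening: -0.001
```

Run:
```python
from h import *
t=snap('top','top7')['color'];s=snap('side','side7')['color']
def crop(i,x,y,w,h): return cv2.resize(i[y:y+h,x:x+w],(400,400),interpolation=cv2.INTER_CUBIC)
cv2.imwrite('pics/c8.png',np.hstack([crop(t,155,150,100,100),crop(s,265,110,60,60)])[:,:,::-1])
```

```text
(no output)
```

View pics/c8.png

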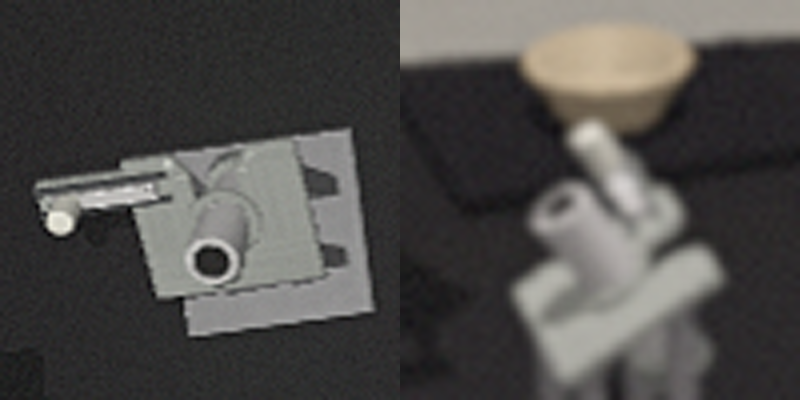

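>>> servo_tool(deltas=[[0.0254,-0.01,0,0],[0.0254,-0.01,0,0],[0.0254,-0.01,0,0],[0.0254,-0.0115,0,0],[0,0,-0.025,0],[0,0,-0.025,0],[0,0,-0.025,0],[0,0,-0.025,0],[0,0,-0.025,0],[0,0,-0.0085,0],[0,0,0,0],[0,0,0,0]])

```text
clock: 18.15
eef_pos: [0.5521, 0.3204, 0.1399]
eef_rot: [-3.133, -0.222, -0.003]
ft_force: [0.2, -0.4, 0.3]
opening: 0.01
```

>>> servo_tool(deltas=[[0.0007,-0.005,0,0],[0.0007,-0.005,0,0],[0.0007,-0.005,0,0],[0.0007,-0.005,0,0],[0.0007,-0.005,0,0]])

```text
clock: 18.65
eef_pos: [0.5549, 0.2956, 0.1393]
eef_rot: [-3.133, -0.223, -0.002]
ft_force: [1.3, 1.4, 1.7]
opening: 0.005
```

Run:
```python
from h import *
snap('side','side8');snap('top','top8')
S=cv2.imread('pics/side8.png')[90:165,255:330];T=cv2.imread('pics/top8.png')[165:240,140:215]
f=lambda i:cv2.resize(i,(400,400),interpolation=cv2.INTER_CUBIC)
cv2.imwrite('pics/c9.png',np.clip(np.hstack([f(T),f(S)])*1.5,0,255).astype('uint8'))
print(arm.read_state()['ft_force'])
```

```text
[-0.02459263 -0.15948689  0.68304626]
```

>>> servo_tool(deltas=[[0.0007,-0.005,0,0],[0.0007,-0.005,0,0],[0.0007,-0.005,0,0],[0.0007,-0.005,0,0]])

```text
clock: 19.15
eef_pos: [0.5573, 0.2753, 0.1386]
eef_rot: [-3.133, -0.224, -0.001]
ft_force: [1.0, 1.9, 0.9]
opening: 0.005
```

Run:
```python
from h import *
print(arm.read_state()['ft_force'])
c=snap('side','side9')
Y=np.radians(8.1);R3=np.array([[np.cos(Y),-np.sin(Y),0],[np.sin(Y),np.cos(Y),0],[0,0,1]])@np.array([[.866,0,-.5],[0,1,0],[.5,0,.866]])
w=lambda x,y,z:R3@[x/1e3,y/1e3,z/1e3]+[.5607,.2026,.125]
P=proj(c,[w(31,y,8) for y in range(60,-35,-8)]).astype(np.float32)
for f in('side3','side7','side8','side9'):
    g=cv2.cvtColor(load(f)['color'],cv2.COLOR_RGB2GRAY)
    print(f,cv2.remap(g,P[:,0],P[:,1],cv2.INTER_LINEAR).ravel())
```

```text
[0.95432579 1.93975489 0.86820421]
side3 [202 196 195 174 152 157 171 163 127  83  98 153]
side7 [204 196 195 176 151 159 170 162 127  83  98 152]
side8 [185 152 138 138 144 146 148 156 128  82  99 152]
side9 [161 163 179 166 142 134 135 140 129  88  97 152]
```

>>> servo_tool(deltas=[[0.0007,-0.005,0,0],[0.0007,-0.005,0,0],[0.0003,-0.002,0,0],[0,0,0,0]])

```text
clock: 19.6
eef_pos: [0.5586, 0.2631, 0.1384]
eef_rot: [3.133, 0.223, -0.001]
ft_force: [0.5, 0.6, 0.5]
opening: 0.006
```

>>> servo_tool(deltas=[[0.0003,-0.002,0,0],[0.0003,-0.002,0,0],[0.0003,-0.002,0,0],[0,0,0,0]])

```text
clock: 20.0
eef_pos: [0.5595, 0.2574, 0.1384]
eef_rot: [3.133, 0.223, -0.001]
ft_force: [-0.5, 0.4, -0.6]
opening: 0.005
```

Run:
```python
from h import *
print(arm.read_state()['ft_force'])
c=snap('side','side10')
Y=np.radians(8.1);R3=np.array([[np.cos(Y),-np.sin(Y),0],[np.sin(Y),np.cos(Y),0],[0,0,1]])@np.array([[.866,0,-.5],[0,1,0],[.5,0,.866]])
w=lambda x,y,z:R3@[x/1e3,y/1e3,z/1e3]+[.5607,.2026,.125]
P=proj(c,[w(31,y,8) for y in range(60,-35,-8)]).astype(np.float32)
for f in('side7','side9','side10'):
    g=cv2.cvtColor(load(f)['color'],cv2.COLOR_RGB2GRAY)
    print(f,cv2.remap(g,P[:,0],P[:,1],cv2.INTER_LINEAR).ravel())
```

```text
[-0.46671028  0.36186641 -0.62564827]
side7 [204 196 195 176 151 159 170 162 127  83  98 152]
side9 [161 163 179 166 142 134 135 140 129  88  97 152]
side10 [166 162 160 159 174 177 149 138 141 144 142 150]
```

>>> servo_tool(deltas=[[0.0003,-0.002,0,0],[0,0,0,0]])

```text
clock: 20.25
eef_pos: [0.5598, 0.2555, 0.1384]
eef_rot: [3.134, 0.223, -0.001]
ft_force: [-1.7, 0.4, -0.8]
opening: 0.002
```

>>> servo_tool(deltas=[[0.0003,-0.002,0,0],[0,0,0,0]])

```text
clock: 20.45
eef_pos: [0.5599, 0.2551, 0.1385]
eef_rot: [-3.131, -0.224, 0.001]
ft_force: [-0.0, 5.5, -0.6]
opening: 0.0
```

>>> servo_tool(deltas=[[0.0003,-0.002,0,0],[0,0,0,0]])

```text
clock: 20.65
eef_pos: [0.56, 0.2549, 0.1386]
eef_rot: [-3.127, -0.224, 0.0]
ft_force: [-0.6, 10.8, -0.7]
opening: 0.007
```

The push force climbed from 0.4 to 10.8 N while the tool stalled, so the bar is on its end stop. I'll back off and check.

>>> servo_tool(deltas=[[0,0.004,0,0],[-0.002,0.015,0,0],[0,0,0.025,0],[0,0,0.025,0],[0,0,0.025,0],[0,0,0.025,0],[-0.03,0.03,0.02,0],[-0.03,0.03,0,0],[-0.03,0.03,0,0],[-0.03,0.03,0,0],[0,0,0,0],[0,0,0,0]])

```text
clock: 21.85
eef_pos: [0.4383, 0.3913, 0.2588]
eef_rot: [3.133, 0.226, 0.001]
ft_force: [0.1, -0.1, 0.3]
opening: 0.008
```

Run:
```python
from h import *
t=snap('top','top11')['color'];s=snap('side','side11')['color']
def crop(i,x,y,w,h): return cv2.resize(i[y:y+h,x:x+w],(400,400),interpolation=cv2.INTER_CUBIC)
cv2.imwrite('pics/c11.png',np.hstack([crop(t,155,150,100,100),crop(s,265,110,60,60)])[:,:,::-1])
print(arm.read_state()['eef_pos'])
```

```text
[0.43942562 0.3901267  0.25854562]
```

View pics/c11.png

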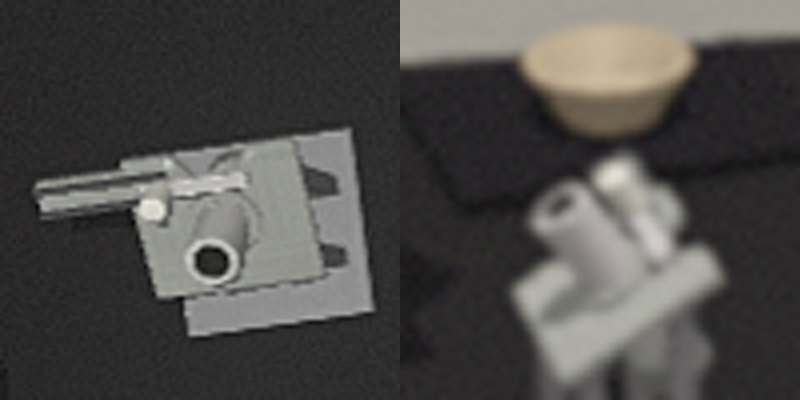

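```bash
python3 -c "
from station import arm
print(arm.job_done())"
```

```text
the job is handed in; nothing more can be done
None
```

The barrel is in its mount with the keeper bar across the slot, and I handed the job in at about 22 s. It gave no verdict.

**What I did:** I gripped the barrel upright and slid its neck down the slot. I then let it tilt flat onto the plate between lightly closed fingers, since the arm cannot tilt the tool. After letting go, I pushed the knob until the bar reached its end stop.

**Last checks:**
- **Keeper:** the knob shows at top-view pixel (192.6, 201.6), against (192.9, 201.7) expected for fully across. At the end of the push the force rose to 10.8 N with the tool stalled.
- **Barrel:** it looks flat and home in both views. Just after release its upper end was 1–2 pixels off the position calculated for home, about 2–5 mm. That is close to the camera error, but I could not measure the 6 mm limit any more tightly.
- **Pot, cup and spatula:** I sensed no contact with them and kept the barrel above them. I did not measure their positions again at the end.

**What went wrong on the way:** my first push missed. The closed fingers appear to end about 20 mm higher than the stated tool point, so they passed over the knob without moving it. I repeated the push lower down and it worked.

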